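Clear the bench after weighing

TASK

Put the weighing things away: stand the largest metal cup upright in the square metal tray, then the middle cup inside it, then the smallest inside that; stand the slim amber bottle in the dark grey bin and the squat jar in the middle of the round cork mat (these two at any time, never tipped over). Everything ends upright, fully seated and let go; leave the glass flask and the white mortar where they stand.

Things in the scene. Friction and masses are not known exactly. Their poses are not given: they have to be found in the camera images.
- cup_large: Largest of three plain brushed-aluminium weighing cups: straight round cup, open at the top, 68 mm outside diameter, 63 mm inside, 60 mm tall, wall 2.5 mm, floor 6 mm thick. Loose, stands upright. Origin: centre of its underside, z up its axis
- cup_medium: Middle of three plain brushed-aluminium weighing cups: straight round cup, open at the top, 46 mm outside diameter, 41 mm inside, 60 mm tall, wall 2.5 mm, floor 6 mm thick. Loose, stands upright. Origin: centre of its underside, z up its axis. Nested in the largest its rim stands 6 mm above that one's
- cup_small: Smallest of three plain brushed-aluminium weighing cups: straight round cup, open at the top, 26 mm outside diameter, 21 mm inside, 60 mm tall, wall 2.5 mm, floor 6 mm thick. Loose, stands upright. Origin: centre of its underside, z up its axis. Nested in the middle one its rim stands 6 mm above that one's
- bottle: Slim amber glass bottle, 36 mm diameter up to 52 mm, sloping shoulder, then a white screw cap 26 mm diameter from 60 to 80 mm height (closed, 80 mm tall in all). Loose, stands upright. Origin: centre of its underside, z up
- jar: Squat amber glass jar, 56 mm diameter to 34 mm height, under a wide white screw lid 59 mm diameter from 34 to 50 mm height (50 mm tall in all). Loose, stands upright. Origin: centre of its underside, z up
- tray: Low square aluminium tray, 110 x 110 mm outside, 15 mm tall, walls and floor 3 mm thick, open at the top, fixed to the bench, sides along its x and y. Origin: centre of its underside, on the bench
- bin: Square dark grey plastic bin, 90 x 90 mm outside, 35 mm tall, walls and floor 4 mm thick, open at the top, fixed to the bench, sides along its x and y. Origin: centre of its underside, on the bench
- mat: Round flat cork mat, 100 mm diameter, 6 mm thick, fixed to the bench. Origin: centre of its underside, on the bench
- flask: Bystander, to be left alone: clear glass conical flask, 54 mm diameter at the foot, narrowing to a 22 mm neck with a 28 mm lip, 80 mm tall, loose. Origin: centre of its underside, z up
- mortar: Bystander, to be left alone: white ceramic mortar, a thick-walled bowl 64 mm diameter at the rim, 44 mm at the foot, 40 mm tall, loose. Origin: centre of its underside, z up
There are look-alikes about, which are no part of the job. What is shaped like the jar but purple is not meant.

How it is judged:
On the way, in this order (a step that is already met when the one before it is completed fails the run):
1. the largest cup stands in the tray (horizontal distance between cup_large and tray below 0.03 m and z of cup_large in the frame of tray below 0.01 m and angle between cup_large's own z axis and vertical below 0.12 rad), for 0.2 s.
2. the middle cup stands inside the largest (all of step 1 and horizontal distance between cup_medium and cup_large below 0.013 m and z of cup_medium in the frame of cup_large below 0.012 m and angle between cup_medium's own z axis and vertical below 0.12 rad), for 0.2 s.
3. the smallest cup stands inside the middle one, the nest still in the tray (all of step 2 and horizontal distance between cup_small and cup_medium below 0.012 m and z of cup_small in the frame of cup_medium below 0.012 m and angle between cup_small's own z axis and vertical below 0.12 rad), for 0.2 s.
At the end, for the whole second after the job is handed in: Large cup flat in the tray (axis within 30 mm of its centre), middle cup seated in it (13 mm), small cup seated in that (12 mm), bottle on the bin floor (36 mm), jar on the mat (23 mm); each upright within 0.12 rad, seated within a few mm, slower than 20 mm/s (all of step 3 and horizontal distance between bottle and bin below 0.036 m and z of bottle in the frame of bin below 0.012 m and angle between each of bottle, jar's own z axis and vertical below 0.12 rad and horizontal distance between jar and mat below 0.023 m and z of jar in the frame of mat between 0.003 and 0.012 m and linear speed of each of cup_large, cup_medium, cup_small, bottle, jar below 0.02 m/s); the robot touches nothing.
It fails at once if the flask is pushed or lifted more than 20 mm from its place (distance of flask from where it was at the start of the episode above 0.02 m).
It fails at once if the mortar is pushed or lifted more than 20 mm from its place (distance of mortar from where it was at the start of the episode above 0.02 m).
It fails at once if the bottle is tipped over (more than 0.7 rad) (angle between bottle's own z axis and vertical above 0.7 rad).
It fails at once if the jar is tipped over (more than 0.7 rad) (angle between jar's own z axis and vertical above 0.7 rad).
It also fails if it takes over 128 s, if anything falls off the work surface, if the arm or the gripper's body presses on something with over 40 N, if the wrist force passes 120 N, or if a joint passes its speed limit or range.

ROBOT

A 6-joint arm with a two-finger parallel gripper is mounted at the origin on the work surface. World frame = base frame: x ahead of the robot, y to its left, z up, the work surface at z = 0. Lengths are in m, angles in rad, forces in N, time in s.
With the tool pointing down it reaches from about 0.25 to 0.775 m from the base axis. Payload 4 kg.
Tool frame: the origin (TCP) lies on the centre line of the jaws, within the pads' length; the fingertips stand bot.nose_length ahead of it and the grasp point (between the pads) lies 3 mm ahead of it (bot.nose_length is the distance from the TCP to the fingertips, in m); z points along the fingers, y is the line along which they close (so a half turn about z gives the same grasp; the last joint's range is limited). The gripper opens to 94 mm and grips with 3 to 60 N. Pads are 16 mm wide; open, the fingers measure 119 mm over their backs; the gripper's body (75 mm by 177 mm) begins 78 mm behind the grasp point.
Start: joints at [-1.279, 0.087, 1.371, -0, 1.684, -0.103], TCP at [0.212, -0.508, 0.228] pointing down, gripper open.
Joint ranges: [-3.1, 3.1], [-0.76, 2.03], [0.27, 2.55], [-1.08, 4.22], [0.17, 2.65], [-2.57, 2.57]. Speed limits (rad/s): [2.79, 2.79, 3.14, 3.14, 3.14, 3.14].

INTERFACE

Orientations are given as a unit quaternion [w, x, y, z].
In Python, from rig import bot gives the robot as it stands. The module is installed in compiled form; this text tells all that it offers.
- The arm moves only by the tool drive_tool, never from a script. Its argument "steps" is a list of rows, each a list of 3 entries, a list of its own where there are three numbers: the shift along the tool's x, y, z in m, then the turn about the tool's z in rad, then the finger opening in m, from 0 to 0.094. In form: [[[x, y, z], spin, claw], ...]. A call has 1 to 12 rows; each row shifts and turns the commanded pose from where the row before left it, along the tool's axes as they then stand; what a row does not reach is not made up. A row lasts 1/8 s, in which the tool goes at most 62.5 mm and 10.7 degrees, less where a joint would pass 70% of its speed; a pose out of reach is approached as far as the arm can. A call is refused whole if a number of a shift passes 0.0625 or a number of a turn 0.188, either way. A call with a gripper value outside its range is refused whole. The fingers move at their own pace and stop on an object; "squeeze" is the grip in N (left out, the last holds). Time passes only in rows, so rows that do not move let the fingers close. It gives the time, the measured TCP pose, the force, the opening and the grip force at its end, in the units of the state.
- bot.sense(): the state, without advancing time (a new reading comes with each control period).
- bot.snapshot(name): name is "scene" or "side" or "wrist"; returns the picture (480x640x3 uint8, blue, green, red); there is no depth.
- bot.camera_info(name): a dict with "mtx" (3x3 intrinsics, pixels), "rvec" (rotation vector, rad) and "tvec" (3), from world to camera coordinates, as OpenCV has them; the wrist camera has in their place "hand_eye" (4x4, takes a point from camera to tool coordinates, whose origin is the TCP and whose axes are the flange's). Camera axes: x right, y down, z forward; pixel columns grow to the right and rows downward; lengths in m; the calibration is good to about 2 mm. A picture is of the moment at which its call begins: read the wrist's pose just before it. camera_info takes no time and is no camera call.
- bot.job_done(): hands the job in; it is judged then, once.
Trained networks look in the newest picture that a camera, given by its name, has taken for a name from the list of things; names that differ only in an ending like _2 or _b are one class to them, and where a whole thing is asked for, a point or a joint stands for the part that bears it (a point fixed in the world has none). Each returns a list of dicts, best first, with "score" (0 to 1); they miss things now and then, are a little off and sometimes report something else, mostly with a low value. They report only what shows in the picture. A call takes as long as a camera call. They do not tell look-alikes from the thing itself.
- bot.spot_in(camera, query): "position" ([column, row] in pixels, amid what is visible of it).
- bot.trace(camera, query): "region" (480x640 bool, what is visible of it) and "position" ([column, row] in pixels, amid what is visible of it).
- bot.place_of(camera, query): "position" ([column, row] in pixels: a listed point, or the origin of a listed thing).
The state is a dict: "time_s": time; "joints": joint angles; "joint_vel": joint speeds; "joint_torque": joint torques, N m; "tool_pos": TCP position; "orientation": TCP orientation; "wrist_force": force on the tool from outside, world axes, zero at the start; "wrist_torque": the same for the moment, N m; "finger_gap": finger opening in m; "finger_force": force on a finger pad.
Only numpy, scipy, OpenCV 4.12 (cv2) and the standard library are available. Lean on these libraries where they do the work, as an engineer would, in place of code of your own. Each camera call takes 0.05 s, during which the arm holds its last target. There are 200 camera calls.

## Working session

There is one attempt and no reset: what is moved stays moved. The work goes in short steps, Python scripts to look and compute and a tool call to move; the robot and the scene stay as the last step left them, time stands still between calls to the robot, and variables do not carry over. Pictures are saved under pics/ and viewed, at most 17 in all, crops included, and the job is handed in when it is done.

Besides the shell and the picture viewer there is one more tool, called after "Call:" in YAML: its name, and indented under it one key for each argument. drive_tool: Moves the arm, as the interface text tells. Its arguments: {"type":"object","properties":{"steps":{"type":"array"},"squeeze":{"type":"number"}},"required":["steps"]}

```bash
mkdir -p pics
cat > h.py <<'E'
from rig import bot
import numpy as np, cv2
from scipy.spatial.transform import Rotation as R
def ray(cam,px,s=None):
    ci=bot.camera_info(cam); K=np.array(ci["mtx"])
    d=np.linalg.inv(K)@np.array([px[0],px[1],1.0])
    if cam=="wrist":
        s=s or bot.sense(); H=np.array(ci["hand_eye"])
        q=s["orientation"]; Rt=R.from_quat([q[1],q[2],q[3],q[0]]).as_matrix()
        return Rt@H[:3,3]+np.array(s["tool_pos"]), Rt@H[:3,:3]@d
    Rm=cv2.Rodrigues(np.array(ci["rvec"],float))[0]; t=np.array(ci["tvec"],float).ravel()
    return -Rm.T@t, Rm.T@d
def at(cam,px,z=0.0,s=None):
    o,d=ray(cam,px,s); return o+d*(z-o[2])/d[2]
E
python3 - <<'E'
from h import *
s=bot.sense(); print(s, bot.nose_length)
ims=[]
for c in ("scene","side"):
    im=bot.snapshot(c); cv2.imwrite(f"pics/{c}0.png",im)
    for n in ["cup_large","cup_medium","cup_small","bottle","jar","tray","bin","mat","flask","mortar"]:
        r=bot.place_of(c,n)
        for k in r[:4]:
            print(c,n,round(k["score"],2),np.round(k["position"]),np.round(at(c,k["position"]),3)[:2])
print(bot.camera_info("wrist"))
E
```

```text
{'time_s': 0.0, 'joints': array([-1.27910230e+00,  8.79532928e-02,  1.37222654e+00, -1.61347625e-05,
        1.68359929e+00, -1.03093236e-01]), 'joint_vel': array([-2.04496955e-03,  1.00209631e-03,  1.88455210e-03, -1.57128977e-03,
       -3.21315226e-05,  1.36816070e-03]), 'joint_torque': array([ 1.99817063e-03, -3.40173769e+01, -3.02427542e+01,  7.19136279e-02,
        3.30451224e-02, -1.67258163e-04]), 'tool_pos': array([ 0.21138781, -0.50721934,  0.22631912]), 'orientation': array([-1.08761825e-03,  9.80580645e-01,  1.96113243e-01, -1.10920806e-04]), 'wrist_force': array([ 0.97913857,  0.05212812, -0.20256621]), 'wrist_torque': array([0.03968139, 0.00696287, 0.01381291]), 'finger_force': 0.0, 'finger_gap': 0.09393227481374788} 0.022
scene cup_large 0.94 [182. 299.] [ 0.472 -0.261]
scene cup_large 0.37 [234. 354.] [ 0.63  -0.225]
scene cup_medium 0.89 [240. 272.] [ 0.459 -0.137]
scene cup_medium 0.55 [181. 301.] [ 0.476 -0.263]
scene cup_small 0.86 [411. 207.] [0.452 0.282]
scene bottle 0.96 [356. 234.] [0.471 0.124]
scene jar 0.91 [282. 220.] [0.357 0.004]
scene jar 0.6 [304. 247
[... 733 characters left out ...]
0.628 0.003]
side mat 0.4 [230. 381.] [0.543 0.371]
side flask 0.59 [329. 167.] [ 0.577 -0.4  ]
side mortar 0.66 [232. 382.] [0.54  0.373]
side mortar 0.51 [354. 222.] [ 0.457 -0.135]
{'mtx': array([[411.81242524,   0.        , 312.41725605],
       [  0.        , 411.81242524, 240.44765702],
       [  0.        ,   0.        ,   1.        ]]), 'hand_eye': array([[-3.48555625e-04, -9.67358826e-01, -2.53410301e-01,
         7.40192257e-02],
       [ 9.99999791e-01, -4.75262194e-04,  4.38788498e-04,
         9.42893935e-04],
       [-5.44902262e-04, -2.53410095e-01,  9.67358789e-01,
        -1.55357826e-01],
       [ 0.00000000e+00,  0.00000000e+00,  0.00000000e+00,
         1.00000000e+00]])}
```

View pics/scene0.png

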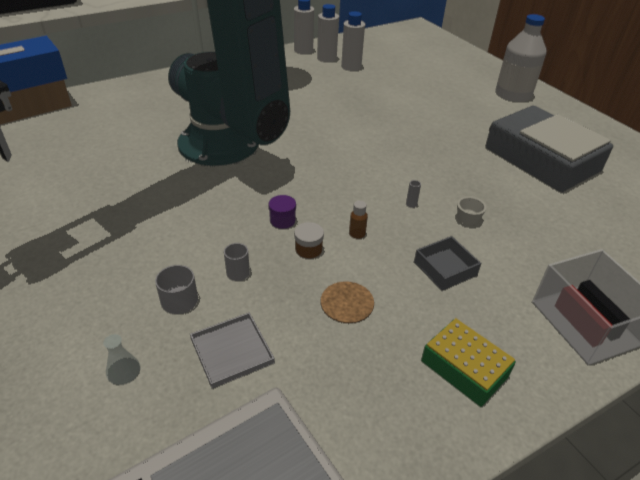

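```bash
python3 -c "
import cv2
a=cv2.imread('pics/scene0.png')[180:300,230:400];b=cv2.imread('pics/side0.png')[200:320,270:440]
cv2.imwrite('pics/crop0.png',cv2.hconcat([cv2.resize(a,(396,280)),cv2.resize(b,(396,280))]))"
```

```text
(no output)
```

View pics/crop0.png

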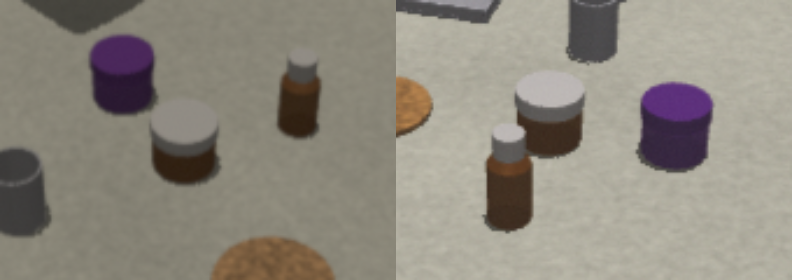

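The jar meant is the amber one with the white lid at (304,247) in scene and (332,260) in side. The purple look-alike is at (282,220) and (390,262). The crop confirms this. The large cup is at (182,299), the medium at (240,272), the small at (411,207) and the tray at (232,355). The two cameras agree to about 1 cm.

Call:
drive_tool:
  steps:
    - [[0, 0, 0], 0.132, 0.094]
    - [[0, 0, 0], 0.132, 0.094]
    - [[0, 0, 0], 0.131, 0.094]
    - [[0.043, -0.041, 0], 0, 0.094]
    - [[0.043, -0.041, 0], 0, 0.094]
    - [[0.043, -0.041, 0], 0, 0.094]
    - [[0.043, -0.041, 0], 0, 0.094]
    - [[0.043, -0.041, 0], 0, 0.094]
    - [[0.043, -0.041, 0], 0, 0.094]
    - [[0, 0, 0], 0, 0.094]
    - [[0, 0, 0], 0, 0.094]
  squeeze: 15

```text
time_s: 2.48
tool_pos: [0.4694, -0.2619, 0.2274]
orientation: [0.0, 1.0, 0.0, -0.0]
wrist_force: [-1.3, 0.1, 0.1]
finger_gap: 0.0941
finger_force: 0.0
```

```bash
cat >> h.py <<'E'
def look(names,zs,name=None):
    """names looked for in a new wrist picture; prints place_of at z of the base, and centroid of trace at rim height"""
    s=bot.sense(); im=bot.snapshot("wrist")
    q=s["orientation"]; M=R.from_quat([q[1],q[2],q[3],q[0]]).as_matrix()
    print("t",round(s["time_s"],2),"tcp",np.round(s["tool_pos"],4),"yaw",round(float(np.arctan2(M[1,0],M[0,0])),3),"tilt",np.round(M[:2,2],3))
    for n,z in zip(names,zs):
        for k in bot.place_of("wrist",n)[:3]:
            if k["score"]<.4: continue
            p=at("wrist",k["position"],z,s)
            print(n,round(k["score"],2),np.round(k["position"]),"world",np.round(p[:2],4),"d",np.round(p[:2]-s["tool_pos"][:2],4))
    if name: cv2.imwrite(f"pics/{name}.png",im)
E
python3 -c "
from h import *
look(['cup_large','cup_medium','tray','flask','mat','jar'],[0]*6,'w1')"
```

```text
t 2.48 tcp [ 0.4694 -0.2619  0.2274] yaw 0.0 tilt [-0.001 -0.001]
cup_large 0.97 [317. 210.] world [ 0.4731 -0.2668] d [ 0.0037 -0.005 ]
cup_medium 0.62 [191. 223.] world [ 0.461  -0.1475] d [-0.0084  0.1144]
tray 0.57 [269.  36.] world [ 0.6231 -0.2258] d [0.1536 0.036 ]
flask 0.8 [461.  98.] world [ 0.5734 -0.3941] d [ 0.1039 -0.1322]
flask 0.66 [268.  38.] world [ 0.6217 -0.2254] d [0.1523 0.0364]
jar 0.85 [ 46. 321.] world [0.3594 0.007 ] d [-0.1101  0.2688]
jar 0.82 [ 28. 214.] world [0.4696 0.0055] d [2.000e-04 2.673e-01]
```

View pics/w1.png

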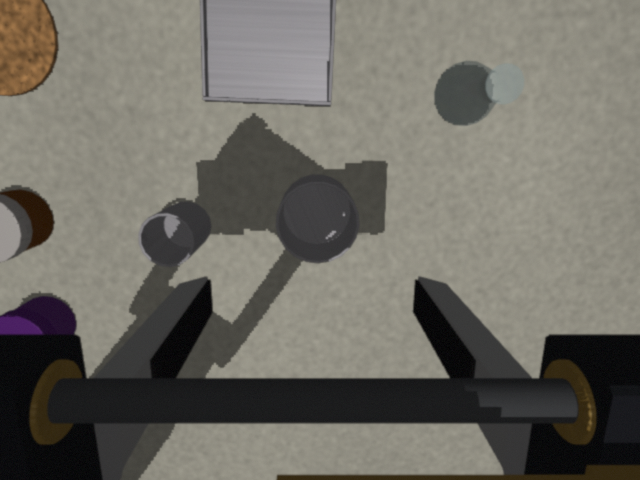

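Wrist view: the large cup is at (317,218), the medium at (180,228), the flask at (470,92) and the tray at (268,45). All match the scene estimates, so I'm going down on the large cup.

Call:
drive_tool:
  steps:
    - [[0.003, 0.004, 0.045], 0, 0.094]
    - [[0, 0, 0.045], 0, 0.094]
    - [[0, 0, 0.045], 0, 0.094]
    - [[0, 0, 0.042], 0, 0.094]
    - [[0, 0, 0], 0, 0.094]
    - [[0, 0, 0], 0, 0.06]
    - [[0, 0, 0], 0, 0.06]
    - [[0, 0, 0], 0, 0.06]
    - [[0, 0, 0], 0, 0.06]
    - [[0, 0, 0], 0, 0.06]
  squeeze: 15

```text
time_s: 4.08
tool_pos: [0.4738, -0.2665, 0.0526]
orientation: [0.001, 1.0, -0.0, 0.002]
wrist_force: [-0.2, 1.0, 5.6]
finger_gap: 0.0689
finger_force: 15.0
```

Call:
drive_tool:
  steps:
    - [[0, 0, -0.04], 0, 0.06]
    - [[0, 0, -0.04], 0, 0.06]
    - [[0.03, -0.01, 0], 0, 0.06]
    - [[0.035, -0.01, 0], 0, 0.06]
    - [[0.035, -0.01, 0], 0, 0.06]
    - [[0.03, -0.01, 0], 0, 0.06]
    - [[0, 0, 0], 0, 0.06]
    - [[0, 0, 0], 0, 0.06]

```text
time_s: 5.08
tool_pos: [0.6019, -0.2258, 0.1299]
orientation: [-0.0, 1.0, -0.0, -0.001]
wrist_force: [0.0, -0.1, -1.3]
finger_gap: 0.0688
finger_force: 15.0
```

```bash
python3 -c "
from h import *
look(['tray','flask'],[0.0]*2,'w2')
for k in bot.trace('wrist','tray')[:2]:
    m=np.argwhere(k['region'])[:,::-1].astype(np.int32); r=cv2.minAreaRect(m); print(k['score'],r)
    print([np.round(at('wrist',p,0.015)[:2],4) for p in cv2.boxPoints(r)],np.round(at('wrist',r[0],0.015),4))"
```

```text
t 5.08 tcp [ 0.6019 -0.2258  0.1299] yaw -0.0 tilt [-0.002  0.   ]
tray 0.66 [309. 209.] world [ 0.6243 -0.2244] d [0.0224 0.0015]
flask 0.56 [543. 273.] world [ 0.5763 -0.3955] d [-0.0256 -0.1696]
0.93 ((313.5, 203.0), (154.0, 171.0), 90.0)
[array([ 0.6803, -0.1737]), array([ 0.6802, -0.2821]), array([ 0.5766, -0.2875]), array([ 0.5768, -0.1681])] [ 0.6309 -0.2278  0.015 ]
```

View pics/w2.png

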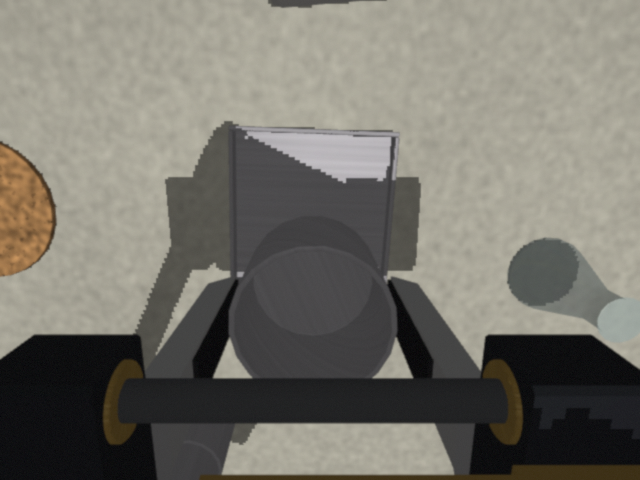

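The cup is held at (313,310). The tray edges run from row 130 to about 275, with the centre near x 0.626, y -0.226. Placing it now.

Call:
drive_tool:
  steps:
    - [[0.024, 0.0, 0], 0, 0.06]
    - [[0, 0, 0.035], 0, 0.06]
    - [[0, 0, 0.033], 0, 0.06]
    - [[0, 0, 0.004], 0, 0.06]
    - [[0, 0, 0.001], 0, 0.06]
    - [[0, 0, 0.0], 0, 0.06]
    - [[0, 0, 0.0], 0, 0.06]

```text
time_s: 6.15
tool_pos: [0.6273, -0.2262, 0.0591]
orientation: [0.001, 1.0, -0.0, 0.001]
wrist_force: [-0.4, -0.2, -0.9]
finger_gap: 0.0689
finger_force: 15.0
```

Call:
drive_tool:
  steps:
    - [[0, 0, 0.002], 0, 0.06]
    - [[0, 0, 0.001], 0, 0.06]
    - [[0, 0, 0.0], 0, 0.06]
    - [[0, 0, 0.0], 0, 0.06]

```text
time_s: 6.65
tool_pos: [0.6271, -0.2259, 0.0554]
orientation: [0.0, 1.0, -0.0, 0.001]
wrist_force: [-0.0, 1.1, 4.3]
finger_gap: 0.0687
finger_force: 15.0
```

Call:
drive_tool:
  steps:
    - [[0, 0, 0], 0, 0.085]
    - [[0, 0, 0], 0, 0.085]
    - [[0, 0, 0], 0, 0.085]
    - [[0, 0, -0.045], 0, 0.085]
    - [[0, 0, -0.045], 0, 0.085]
    - [[-0.04, -0.02, -0.045], 0, 0.085]
    - [[-0.042, -0.02, 0], 0, 0.085]
    - [[-0.042, -0.02, 0], 0, 0.085]
    - [[-0.042, -0.021, 0], 0, 0.085]
    - [[0, 0, 0], 0, 0.085]
    - [[0, 0, 0], 0, 0.085]

```text
time_s: 8.02
tool_pos: [0.4619, -0.1454, 0.1892]
orientation: [0.0, 1.0, -0.0, 0.001]
wrist_force: [0.1, 0.3, 0.7]
finger_gap: 0.085
finger_force: 0.0
```

```bash
cat >> h.py <<'E'
def rim(n,z):
    for k in bot.trace("wrist",n)[:3]:
        m=k["region"].astype(np.uint8); x,y,w,h=cv2.boundingRect(m)
        print("trace",n,round(k["score"],2),(x,y,w,h),"bbox left/right/mid at z",[np.round(at("wrist",p,z)[:2],4) for p in ((x,y+h/2),(x+w,y+h/2),(x+w/2,y+h/2))])
E
python3 -c "
from h import *
look(['cup_medium','cup_large'],[0.0,0.003],'w3')
rim('cup_medium',.06);rim('cup_large',.063)"
```

```text
t 8.03 tcp [ 0.4619 -0.1454  0.1892] yaw -0.0 tilt [ 0.002 -0.001]
cup_medium 0.92 [312. 223.] world [ 0.4615 -0.1462] d [-0.0004 -0.0008]
cup_large 0.58 [422.  10.] world [ 0.6254 -0.2287] d [ 0.1635 -0.0833]
cup_large 0.57 [630.  82.] world [ 0.5747 -0.3942] d [ 0.1129 -0.2488]
trace cup_medium 0.67 (276, 200, 64, 74) bbox left/right/mid at z [array([ 0.4647, -0.1205]), array([ 0.4647, -0.166 ]), array([ 0.4647, -0.1432])]
trace cup_large 0.72 (375, 0, 119, 57) bbox left/right/mid at z [array([ 0.599 , -0.1854]), array([ 0.5989, -0.2594]), array([ 0.599 , -0.2224])]
```

View pics/w3.png

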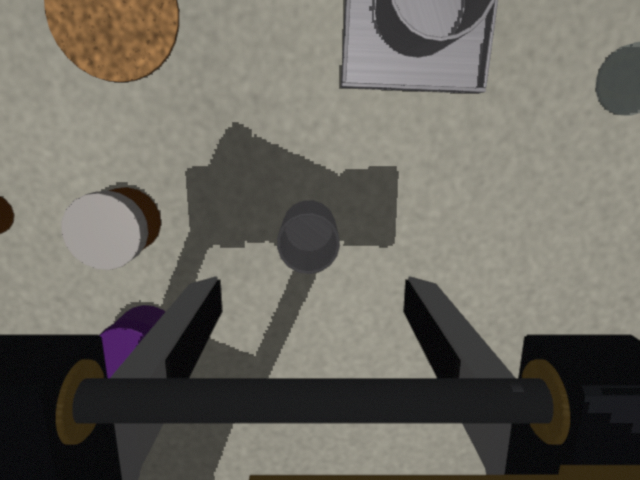

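The medium cup is at (308,235), on the TCP axis. The large cup stands in the tray at (430,10). I'm gripping the medium only near its rim so the fingers clear the large cup's rim when nesting.

Call:
drive_tool:
  steps:
    - [[0.001, -0.001, 0.04], 0, 0.085]
    - [[0, 0, 0.04], 0, 0.085]
    - [[0, 0, 0.036], 0, 0.085]
    - [[0, 0, 0], 0, 0.085]
    - [[0, 0, 0], 0, 0.04]
    - [[0, 0, 0], 0, 0.04]
    - [[0, 0, 0], 0, 0.04]
    - [[0, 0, 0], 0, 0.04]
    - [[0, 0, 0], 0, 0.04]
    - [[0, 0, 0], 0, 0.04]
    - [[0, 0, 0], 0, 0.04]
  squeeze: 15

```text
time_s: 9.65
tool_pos: [0.4626, -0.1441, 0.0734]
orientation: [0.0, 1.0, -0.0, 0.0]
wrist_force: [-0.1, 0.5, 3.8]
finger_gap: 0.0445
finger_force: 15.0
```

```bash
python3 -c "
from h import *
look(['cup_medium'],[0.0],'w4')"
```

```text
t 9.65 tcp [ 0.4626 -0.1441  0.0734] yaw -0.0 tilt [ 0.001 -0.   ]
cup_medium 0.65 [311. 271.] world [ 0.4585 -0.1439] d [-0.0041  0.0002]
```

View pics/w4.png

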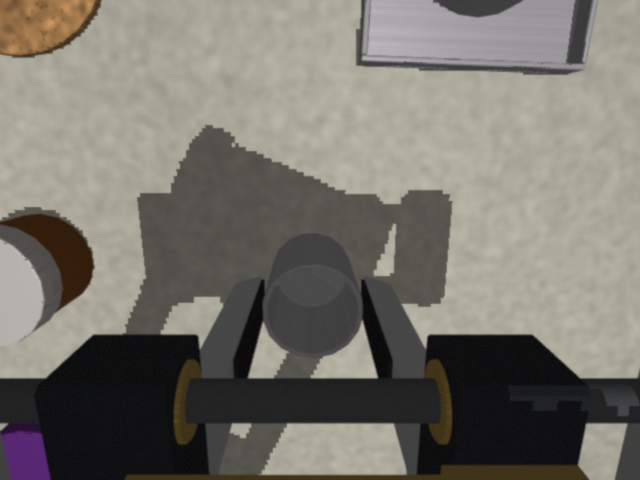

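The cup sits between the fingers at (313,311), gripped near its rim. Next: lift, then carry it over the large cup and check there.

Call:
drive_tool:
  steps:
    - [[0, 0, -0.03], 0, 0.04]
    - [[0, 0, -0.045], 0, 0.04]
    - [[0, 0, -0.04], 0, 0.04]
    - [[0.03, 0.015, 0], 0, 0.04]
    - [[0.035, 0.02, 0], 0, 0.04]
    - [[0.035, 0.02, 0], 0, 0.04]
    - [[0.03, 0.015, 0], 0, 0.04]
    - [[0, 0.01, 0], 0, 0.04]
    - [[0, 0, 0], 0, 0.04]
    - [[0, 0, 0], 0, 0.04]

```text
time_s: 11.0
tool_pos: [0.5913, -0.2237, 0.1879]
orientation: [-0.0, 1.0, -0.0, -0.0]
wrist_force: [-0.1, 0.2, -0.9]
finger_gap: 0.0443
finger_force: 15.0
```

```bash
python3 -c "
from h import *
look(['cup_large','cup_medium'],[0.003,0.12],'w5')
rim('cup_large',.063)"
```

```text
t 11.0 tcp [ 0.5913 -0.2237  0.1879] yaw -0.0 tilt [-0.  0.]
cup_large 0.68 [314. 182.] world [ 0.6261 -0.2261] d [ 0.0349 -0.0024]
cup_medium 0.6 [314. 267.] world [ 0.5913 -0.2254] d [ 0.     -0.0017]
trace cup_large 0.94 (267, 140, 99, 96) bbox left/right/mid at z [array([ 0.6297, -0.1935]), array([ 0.6297, -0.261 ]), array([ 0.6297, -0.2273])]
```

View pics/w5.png

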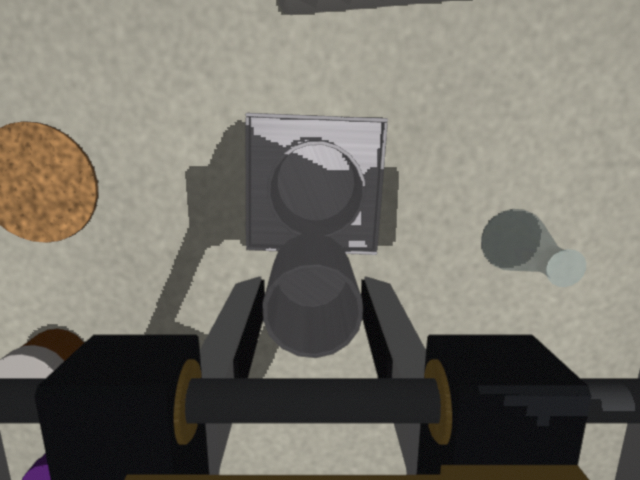

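Rims: the large cup is centred at (318,187), world about (0.628, -0.2275). The held medium is at (313,311). Shift +0.039 in x and +0.003 in tool y, then lower.

Call:
drive_tool:
  steps:
    - [[0.02, 0.003, 0], 0, 0.04]
    - [[0.019, 0, 0], 0, 0.04]
    - [[0, 0, 0.03], 0, 0.04]
    - [[0, 0, 0.025], 0, 0.04]
    - [[0, 0, 0.02], 0, 0.04]
    - [[0, 0, 0.015], 0, 0.04]
    - [[0, 0, 0.008], 0, 0.04]
    - [[0, 0, 0.0], 0, 0.04]
    - [[0, 0, 0.0], 0, 0.04]

```text
time_s: 12.32
tool_pos: [0.6318, -0.2274, 0.091]
orientation: [0.0, 1.0, -0.0, 0.001]
wrist_force: [0.2, 0.5, 0.1]
finger_gap: 0.0442
finger_force: 15.0
```

Call:
drive_tool:
  steps:
    - [[0, 0, 0.002], 0, 0.04]
    - [[0, 0, 0.001], 0, 0.04]
    - [[0, 0, 0.0], 0, 0.04]
    - [[0, 0, 0.0], 0, 0.04]

```text
time_s: 12.82
tool_pos: [0.6312, -0.2271, 0.0869]
orientation: [0.0, 1.0, -0.0, 0.0]
wrist_force: [-0.1, -0.1, -1.0]
finger_gap: 0.0444
finger_force: 15.0
```

Call:
drive_tool:
  steps:
    - [[0, 0, 0], 0, 0.08]
    - [[0, 0, 0], 0, 0.08]
    - [[0, 0, 0], 0, 0.08]
    - [[0, 0, -0.03], 0, 0.08]
    - [[0, 0, -0.04], 0, 0.08]
    - [[-0.02, 0, -0.035], 0, 0.08]
    - [[-0.02, 0, 0], 0, 0.08]
    - [[0, 0, 0], 0, 0.08]
    - [[0, 0, 0], 0, 0.08]

```text
time_s: 13.95
tool_pos: [0.5913, -0.227, 0.191]
orientation: [-0.0, 1.0, -0.0, -0.0]
wrist_force: [-0.0, 0.7, -0.3]
finger_gap: 0.0798
finger_force: 0.0
```

```bash
python3 -c "
from h import *
look(['cup_large','cup_medium'],[0.003,0.009],'w6')
im=cv2.imread('pics/w6.png'); cv2.imwrite('pics/w6c.png',cv2.resize(im[90:270,200:440],(640,480),interpolation=2))"
```

```text
t 13.95 tcp [ 0.5913 -0.227   0.191 ] yaw -0.0 tilt [-0.001  0.   ]
cup_medium 0.7 [313. 180.] world [ 0.6283 -0.2284] d [ 0.0369 -0.0015]
```

View pics/w6c.png

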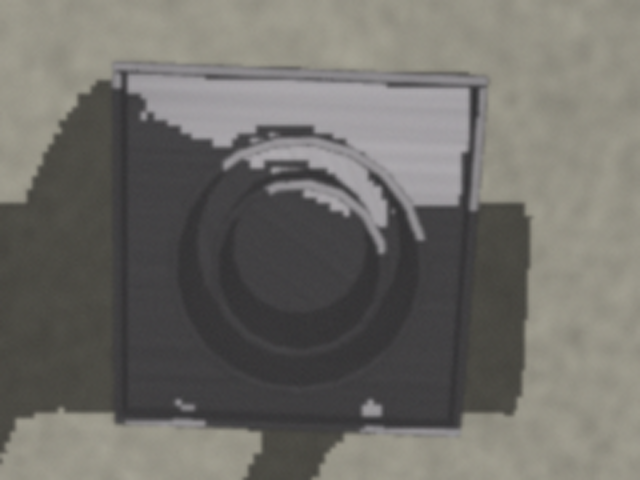

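Nested: the medium rim is inside the large one, crop (304,265), image (314,189), world about (0.6285, -0.229). On to the small cup.

Call:
drive_tool:
  steps:
    - [[-0.013, -0.05, 0], 0, 0.06]
    - [[-0.013, -0.05, 0], 0, 0.06]
    - [[-0.013, -0.05, 0], 0, 0.06]
    - [[-0.013, -0.05, 0], 0, 0.06]
    - [[-0.013, -0.05, 0], 0, 0.06]
    - [[-0.013, -0.05, 0], 0, 0.06]
    - [[-0.013, -0.05, 0], 0, 0.06]
    - [[-0.013, -0.05, 0], 0, 0.06]
    - [[-0.013, -0.05, 0], 0, 0.06]
    - [[-0.013, -0.05, 0], 0, 0.06]
    - [[-0.014, -0.012, 0], 0, 0.06]
    - [[0, 0, 0], 0, 0.06]

```text
time_s: 15.6
tool_pos: [0.4466, 0.2853, 0.1914]
orientation: [0.001, 1.0, 0.001, -0.0]
wrist_force: [-0.2, -0.8, 0.2]
finger_gap: 0.0601
finger_force: 0.0
```

```bash
python3 -c "
from h import *
look(['cup_small','bin','bottle','mortar'],[0.0]*4,'w7')
rim('cup_small',.06)"
```

```text
t 15.6 tcp [0.4466 0.2853 0.1914] yaw 0.002 tilt [-0.001 -0.001]
cup_small 0.88 [306. 224.] world [0.4445 0.2894] d [-0.0021  0.0042]
bottle 0.95 [498. 194.] world [0.4711 0.1276] d [ 0.0244 -0.1576]
mortar 0.75 [207. 107.] world [0.541  0.3689] d [0.0943 0.0836]
trace cup_small 0.9 (288, 211, 36, 49) bbox left/right/mid at z [array([0.4509, 0.3005]), array([0.4508, 0.2747]), array([0.4509, 0.2876])]
trace cup_small 0.32 (602, 169, 38, 69) bbox left/right/mid at z [array([0.4735, 0.0788]), array([0.4734, 0.052 ]), array([0.4735, 0.0654])]
```

View pics/w7.png

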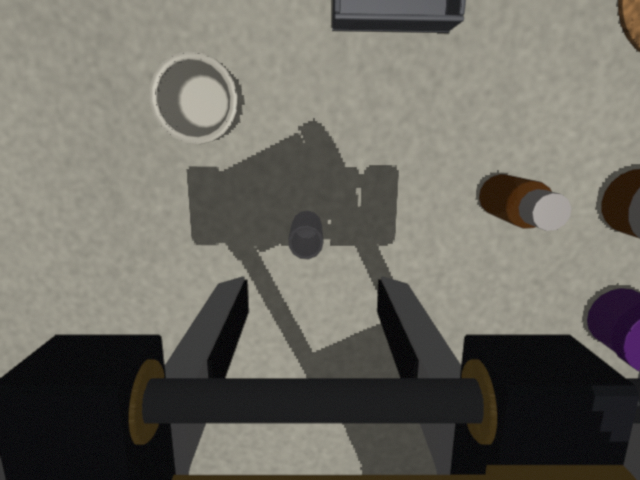

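The small cup is at (306,235), the mortar at (197,98) and the bottle base at (498,194). Gripping the small cup near its rim.

Call:
drive_tool:
  steps:
    - [[-0.002, -0.0035, 0.04], 0, 0.06]
    - [[0, 0, 0.04], 0, 0.06]
    - [[0, 0, 0.038], 0, 0.06]
    - [[0, 0, 0], 0, 0.06]
    - [[0, 0, 0], 0, 0.02]
    - [[0, 0, 0], 0, 0.02]
    - [[0, 0, 0], 0, 0.02]
    - [[0, 0, 0], 0, 0.02]
    - [[0, 0, 0], 0, 0.02]
    - [[0, 0, 0], 0, 0.02]
  squeeze: 12

```text
time_s: 17.15
tool_pos: [0.4459, 0.2889, 0.0748]
orientation: [-0.0, 1.0, -0.0, 0.001]
wrist_force: [0.6, 0.5, 3.8]
finger_gap: 0.0253
finger_force: 12.0
```

Call:
drive_tool:
  steps:
    - [[0, 0, -0.03], 0, 0.02]
    - [[0, 0, -0.045], 0, 0.02]
    - [[0, 0, -0.043], 0, 0.02]
    - [[0.014, 0.04, 0], 0, 0.02]
    - [[0.016, 0.055, 0], 0, 0.02]
    - [[0.016, 0.055, 0], 0, 0.02]
    - [[0.016, 0.055, 0], 0, 0.02]
    - [[0.016, 0.055, 0], 0, 0.02]
    - [[0.016, 0.055, 0], 0, 0.02]
    - [[0.016, 0.055, 0], 0, 0.02]
    - [[0.016, 0.055, 0], 0, 0.02]
    - [[0.02, 0.055, 0], 0, 0.02]

```text
time_s: 18.65
tool_pos: [0.591, -0.1933, 0.1909]
orientation: [-0.0, 1.0, -0.0, -0.001]
wrist_force: [0.8, 0.4, 0.9]
finger_gap: 0.0256
finger_force: 12.0
```

Call:
drive_tool:
  steps:
    - [[0, 0.037, 0], 0, 0.02]
    - [[0, 0, 0], 0, 0.02]
    - [[0, 0, 0], 0, 0.02]

```text
time_s: 19.02
tool_pos: [0.5908, -0.2279, 0.1909]
orientation: [-0.001, 1.0, -0.0, -0.001]
wrist_force: [0.2, -0.1, 0.5]
finger_gap: 0.0252
finger_force: 12.0
```

```bash
python3 -c "
from h import *
look(['cup_small','cup_medium'],[0.11,0.009],'w8')
rim('cup_medium',.069);rim('cup_small',.177)
im=cv2.imread('pics/w8.png'); cv2.imwrite('pics/w8c.png',cv2.resize(im[90:390,160:480],(640,600),interpolation=2))"
```

```text
t 19.02 tcp [ 0.5908 -0.2279  0.1909] yaw -0.0 tilt [-0.001  0.001]
cup_small 0.82 [310. 262.] world [ 0.5899 -0.2272] d [-0.001   0.0007]
cup_medium 0.69 [315. 177.] world [ 0.6298 -0.2305] d [ 0.0389 -0.0025]
trace cup_medium 0.8 (278, 152, 67, 71) bbox left/right/mid at z [array([ 0.6298, -0.2046]), array([ 0.6298, -0.2499]), array([ 0.6298, -0.2273])]
trace cup_small 0.85 (285, 247, 57, 87) bbox left/right/mid at z [array([ 0.5982, -0.216 ]), array([ 0.5982, -0.2411]), array([ 0.5982, -0.2285])]
```

View pics/w8c.png

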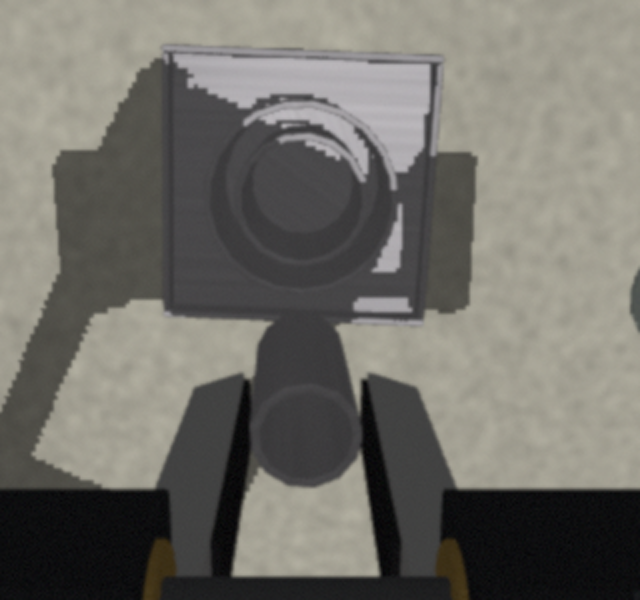

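The medium rim is at image (311,188). The held small cup's rim is at (313,308), world (0.589, -0.229). Shift +0.039 in x and lower.

Call:
drive_tool:
  steps:
    - [[0.02, 0, 0], 0, 0.02]
    - [[0.019, 0, 0], 0, 0.02]
    - [[0, 0, 0.03], 0, 0.02]
    - [[0, 0, 0.025], 0, 0.02]
    - [[0, 0, 0.02], 0, 0.02]
    - [[0, 0, 0.012], 0, 0.02]
    - [[0, 0, 0.006], 0, 0.02]
    - [[0, 0, 0.0], 0, 0.02]
    - [[0, 0, 0.0], 0, 0.02]

```text
time_s: 20.4
tool_pos: [0.6308, -0.2289, 0.1]
orientation: [0.0, 1.0, -0.0, 0.001]
wrist_force: [0.0, -0.3, -1.0]
finger_gap: 0.0252
finger_force: 12.0
```

Call:
drive_tool:
  steps:
    - [[0, 0, 0.004], 0, 0.02]
    - [[0, 0, 0.0015], 0, 0.02]
    - [[0, 0, 0.0], 0, 0.02]
    - [[0, 0, 0.0], 0, 0.02]

```text
time_s: 20.9
tool_pos: [0.6302, -0.2286, 0.0933]
orientation: [0.0, 1.0, -0.0, 0.0]
wrist_force: [-0.8, -0.4, -0.3]
finger_gap: 0.0253
finger_force: 12.0
```

Call:
drive_tool:
  steps:
    - [[0, 0, 0], 0, 0.06]
    - [[0, 0, 0], 0, 0.06]
    - [[0, 0, 0], 0, 0.06]
    - [[0, 0, -0.03], 0, 0.06]
    - [[0, 0, -0.04], 0, 0.06]
    - [[-0.02, 0, -0.03], 0, 0.094]
    - [[-0.02, 0, 0], 0, 0.094]
    - [[0, 0, 0], 0, 0.094]
    - [[0, 0, 0], 0, 0.094]

```text
time_s: 22.02
tool_pos: [0.5904, -0.2285, 0.1927]
orientation: [-0.0, 1.0, -0.0, -0.0]
wrist_force: [-1.1, -0.6, -0.3]
finger_gap: 0.0933
finger_force: 0.0
```

```bash
python3 -c "
from h import *
look(['cup_small','mat'],[0.015,0.006],'w9')
im=cv2.imread('pics/w9.png'); cv2.imwrite('pics/w9c.png',cv2.resize(im[90:270,200:440],(640,480),interpolation=2))"
```

```text
t 22.02 tcp [ 0.5904 -0.2285  0.1927] yaw -0.0 tilt [-0.  0.]
cup_small 0.63 [313. 179.] world [ 0.6287 -0.2294] d [ 0.0384 -0.001 ]
```

View pics/w9c.png

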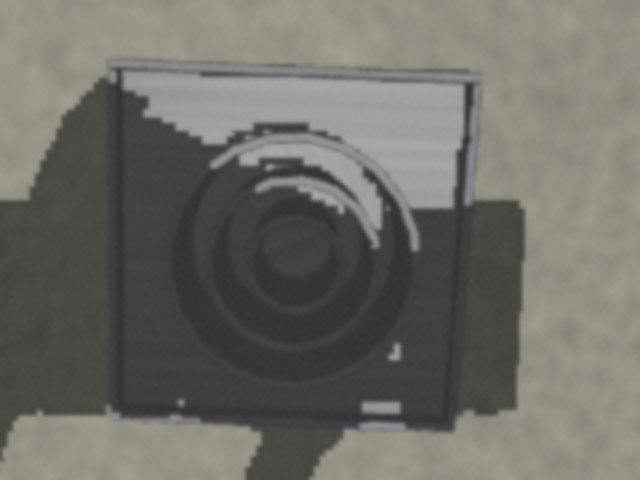

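The three cups are nested concentrically, with the small one at crop (295,255). Next, the jar with the white lid.

Call:
drive_tool:
  steps:
    - [[-0.02, -0.04, 0], 0, 0.094]
    - [[-0.025, -0.05, 0], 0, 0.094]
    - [[-0.026, -0.05, 0], 0, 0.094]
    - [[-0.026, -0.05, 0], 0, 0.094]
    - [[-0.026, -0.0475, 0], 0, 0.094]
    - [[0, 0, 0], 0, 0.094]
    - [[0, 0, 0], 0, 0.094]

```text
time_s: 23.05
tool_pos: [0.4677, 0.0088, 0.1933]
orientation: [0.0, 1.0, 0.0, 0.0]
wrist_force: [-0.5, 0.3, -0.2]
finger_gap: 0.0942
finger_force: 0.0
```

```bash
python3 -c "
from h import *
look(['jar','bottle','mat','bin'],[0.0]*4,'w10')
rim('jar',.05)"
```

```text
t 23.05 tcp [0.4677 0.0088 0.1933] yaw 0.0 tilt [ 0.    -0.001]
jar 0.78 [315. 334.] world [0.3604 0.0057] d [-0.1073 -0.0031]
jar 0.72 [308. 221.] world [0.4684 0.0116] d [0.0006 0.0029]
bottle 0.63 [622.  19.] world [ 0.6269 -0.2298] d [ 0.1591 -0.2385]
mat 0.71 [316.  21.] world [0.6253 0.0053] d [ 0.1576 -0.0035]
trace jar 0.69 (270, 192, 77, 83) bbox left/right/mid at z [array([0.4692, 0.0389]), array([ 0.4691, -0.0185]), array([0.4691, 0.0102])]
trace jar 0.65 (280, 309, 72, 69) bbox left/right/mid at z [array([0.3785, 0.0334]), array([ 0.3783, -0.0243]), array([0.3784, 0.0046])]
```

View pics/w10.png

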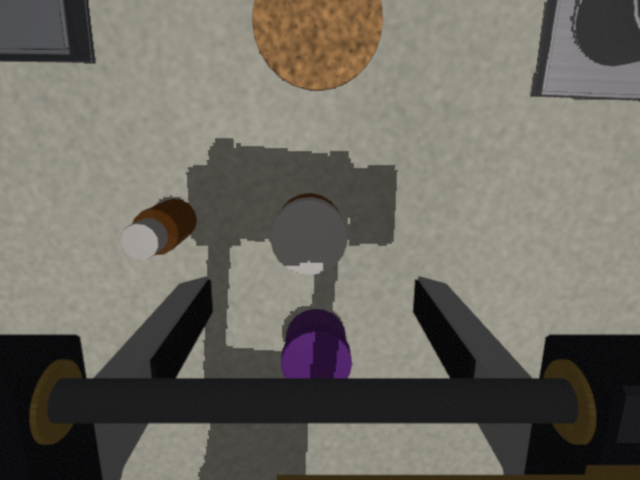

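The jar lid is at (309,236) and the purple one at (316,350). The bottle is at (165,225) and the mat at (317,25). Gripping the jar by its lid.

Call:
drive_tool:
  steps:
    - [[-0.001, -0.002, 0.045], 0, 0.094]
    - [[0, 0, 0.045], 0, 0.094]
    - [[0, 0, 0.04], 0, 0.094]
    - [[0, 0, 0.011], 0, 0.094]
    - [[0, 0, 0], 0, 0.094]
    - [[0, 0, 0], 0, 0.05]
    - [[0, 0, 0], 0, 0.05]
    - [[0, 0, 0], 0, 0.05]
    - [[0, 0, 0], 0, 0.05]
    - [[0, 0, 0], 0, 0.05]
    - [[0, 0, 0], 0, 0.05]
  squeeze: 18

```text
time_s: 24.72
tool_pos: [0.4666, 0.011, 0.0529]
orientation: [-0.0, 1.0, -0.0, 0.0]
wrist_force: [-0.0, 0.0, 3.0]
finger_gap: 0.0589
finger_force: 18.0
```

Call:
drive_tool:
  steps:
    - [[0, 0, -0.02], 0, 0.05]
    - [[0, 0, -0.03], 0, 0.05]
    - [[0, 0, -0.03], 0, 0.05]
    - [[0.035, 0.001, 0], 0, 0.05]
    - [[0.04, 0.001, 0], 0, 0.05]
    - [[0.035, 0.001, 0], 0, 0.05]
    - [[0, 0, 0], 0, 0.05]
    - [[0, 0, 0], 0, 0.05]

```text
time_s: 25.72
tool_pos: [0.5752, 0.0079, 0.1311]
orientation: [0.0, 1.0, -0.0, -0.001]
wrist_force: [0.8, -0.2, -1.1]
finger_gap: 0.0585
finger_force: 18.0
```

```bash
python3 -c "
from h import *
look(['jar','mat'],[0.08,0.006],'w11')
rim('mat',.006)"
```

```text
t 25.73 tcp [0.5752 0.0079 0.1311] yaw -0.0 tilt [-0.003 -0.   ]
jar 0.82 [312. 274.] world [0.5769 0.0073] d [ 0.0017 -0.0006]
mat 0.76 [313. 168.] world [0.6265 0.0068] d [ 0.0513 -0.0011]
trace mat 0.74 (244, 93, 146, 143) bbox left/right/mid at z [array([0.629 , 0.0533]), array([ 0.629 , -0.0452]), array([0.629 , 0.0041])]
```

View pics/w11.png

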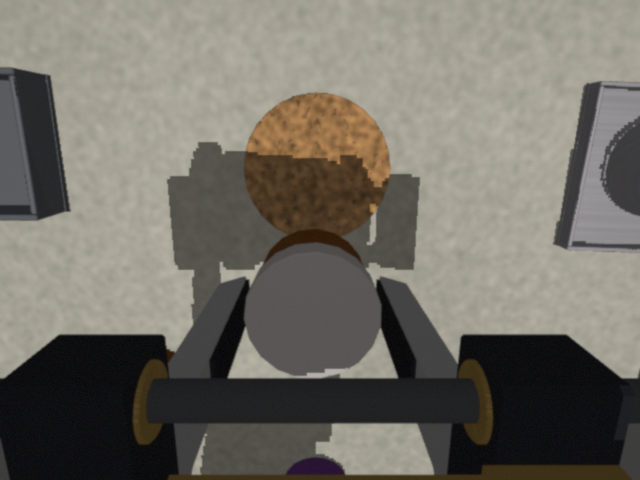

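The mat is at (317,165), world about (0.6275, 0.005). The jar is held at (314,313). Placing it.

Call:
drive_tool:
  steps:
    - [[0.026, 0.003, 0], 0, 0.05]
    - [[0.026, 0, 0], 0, 0.05]
    - [[0, 0, 0.03], 0, 0.05]
    - [[0, 0, 0.025], 0, 0.05]
    - [[0, 0, 0.011], 0, 0.05]
    - [[0, 0, 0.004], 0, 0.05]
    - [[0, 0, 0.0], 0, 0.05]
    - [[0, 0, 0.0], 0, 0.05]

```text
time_s: 26.92
tool_pos: [0.629, 0.0049, 0.0637]
orientation: [0.0, 1.0, -0.0, 0.001]
wrist_force: [0.2, 0.7, -1.5]
finger_gap: 0.0585
finger_force: 18.0
```

Call:
drive_tool:
  steps:
    - [[0, 0, 0.003], 0, 0.05]
    - [[0, 0, 0.001], 0, 0.05]
    - [[0, 0, 0.0], 0, 0.05]
    - [[0, 0, 0.0], 0, 0.05]

```text
time_s: 27.42
tool_pos: [0.6284, 0.0049, 0.0589]
orientation: [0.0, 1.0, -0.0, 0.0]
wrist_force: [-1.0, -0.6, 2.2]
finger_gap: 0.0586
finger_force: 18.0
```

Contact at the expected height. Release, then on to the bottle.

Call:
drive_tool:
  steps:
    - [[0, 0, 0], 0, 0.09]
    - [[0, 0, 0], 0, 0.09]
    - [[0, 0, 0], 0, 0.09]
    - [[0, 0, -0.04], 0, 0.09]
    - [[0, 0, -0.05], 0, 0.09]
    - [[0, 0, -0.05], 0, 0.08]
    - [[-0.04, -0.03, 0], 0, 0.08]
    - [[-0.04, -0.03, 0], 0, 0.08]
    - [[-0.04, -0.03, 0], 0, 0.08]
    - [[-0.036, -0.032, 0], 0, 0.08]
    - [[0, 0, 0], 0, 0.08]
    - [[0, 0, 0], 0, 0.08]

```text
time_s: 28.92
tool_pos: [0.4728, 0.1267, 0.1985]
orientation: [0.0, 1.0, -0.0, 0.001]
wrist_force: [0.2, 0.0, -0.8]
finger_gap: 0.08
finger_force: 0.0
```

```bash
python3 -c "
from h import *
look(['bottle','jar','bin'],[0.0,.006,0])
rim('bottle',.08)
print(bot.sense()['joints'])"
```

```text
t 28.93 tcp [0.4728 0.1267 0.1985] yaw -0.0 tilt [ 0.001 -0.001]
bottle 0.92 [313. 223.] world [0.4707 0.1253] d [-0.0021 -0.0013]
jar 0.74 [472.  24.] world [0.6283 0.0031] d [ 0.1556 -0.1236]
bin 0.78 [188.  12.] world [0.6376 0.2222] d [0.1648 0.0955]
trace bottle 0.91 (291, 204, 45, 61) bbox left/right/mid at z [array([0.4799, 0.1401]), array([0.4799, 0.1093]), array([0.4799, 0.1247])]
[ 1.45076339e-01 -3.99826979e-02  1.55881350e+00 -2.25611171e-04
  1.62325076e+00  1.71746663e+00]
```

The bottle is at about (0.471, 0.125). I'm gripping its body with the tips 34 mm above the bench so they stay above the bin wall.

Call:
drive_tool:
  steps:
    - [[-0.001, 0.0015, 0.045], 0, 0.08]
    - [[0, 0, 0.045], 0, 0.08]
    - [[0, 0, 0.04], 0, 0.08]
    - [[0, 0, 0.0125], 0, 0.08]
    - [[0, 0, 0], 0, 0.08]
    - [[0, 0, 0], 0, 0.03]
    - [[0, 0, 0], 0, 0.03]
    - [[0, 0, 0], 0, 0.03]
    - [[0, 0, 0], 0, 0.03]
    - [[0, 0, 0], 0, 0.03]
    - [[0, 0, 0], 0, 0.03]
    - [[0, 0, 0], 0, 0.03]
  squeeze: 18

```text
time_s: 30.68
tool_pos: [0.4714, 0.1255, 0.056]
orientation: [-0.0, 1.0, -0.0, 0.0]
wrist_force: [-0.3, -0.0, -0.1]
finger_gap: 0.0355
finger_force: 18.0
```

Call:
drive_tool:
  steps:
    - [[0, 0, -0.025], 0, 0.03]
    - [[0, 0, -0.04], 0, 0.03]
    - [[0, 0, -0.04], 0, 0.03]
    - [[0.03, -0.02, 0], 0, 0.03]
    - [[0.04, -0.03, 0], 0, 0.03]
    - [[0.04, -0.03, 0], 0, 0.03]
    - [[0.01, -0.02, 0], 0, 0.03]
    - [[0, 0, 0], 0, 0.03]
    - [[0, 0, 0], 0, 0.03]

```text
time_s: 31.8
tool_pos: [0.5907, 0.2248, 0.1603]
orientation: [0.001, 1.0, -0.0, -0.001]
wrist_force: [0.6, -0.1, -0.6]
finger_gap: 0.0352
finger_force: 18.0
```

```bash
python3 -c "
from h import *
look(['bottle','bin'],[0.105,0.0],'w12')
rim('bin',.035)"
```

```text
t 31.8 tcp [0.5907 0.2248 0.1603] yaw -0.0 tilt [-0.001 -0.001]
bottle 0.63 [314. 275.] world [0.5907 0.2231] d [ 0.     -0.0017]
bin 0.72 [313. 168.] world [0.6386 0.2236] d [ 0.0479 -0.0012]
trace bin 0.8 (244, 98, 138, 136) bbox left/right/mid at z [array([0.6436, 0.2699]), array([0.6435, 0.1768]), array([0.6436, 0.2234])]
```

View pics/w12.png

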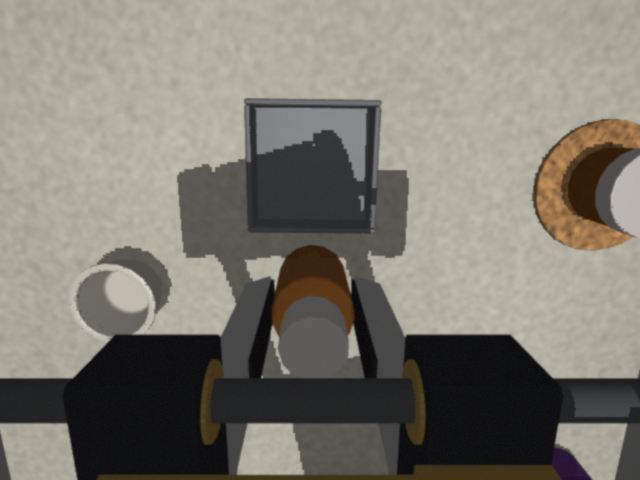

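The bin is at (313,165), world (0.6395, 0.2235). The bottle is upright in the jaws and the jar stands on the mat. Shift +0.049 in x and lower.

Call:
drive_tool:
  steps:
    - [[0.025, 0.001, 0], 0, 0.03]
    - [[0.024, 0, 0], 0, 0.03]
    - [[0, 0, 0.035], 0, 0.03]
    - [[0, 0, 0.03], 0, 0.03]
    - [[0, 0, 0.02], 0, 0.03]
    - [[0, 0, 0.01], 0, 0.03]
    - [[0, 0, 0.002], 0, 0.03]
    - [[0, 0, 0], 0, 0.03]
    - [[0, 0, 0], 0, 0.03]

```text
time_s: 33.12
tool_pos: [0.6411, 0.2246, 0.0653]
orientation: [-0.0, 1.0, -0.0, 0.001]
wrist_force: [0.2, -0.5, -0.1]
finger_gap: 0.0353
finger_force: 18.0
```

Call:
drive_tool:
  steps:
    - [[0, 0, 0.002], 0, 0.03]
    - [[0, 0, 0], 0, 0.03]
    - [[0, 0, 0], 0, 0.03]

```text
time_s: 33.5
tool_pos: [0.6403, 0.2244, 0.0618]
orientation: [0.0, 1.0, -0.0, -0.0]
wrist_force: [-0.6, -0.5, -0.3]
finger_gap: 0.0355
finger_force: 18.0
```

Call:
drive_tool:
  steps:
    - [[0, 0, 0.0015], 0, 0.03]
    - [[0, 0, 0], 0, 0.03]
    - [[0, 0, 0], 0, 0.03]

```text
time_s: 33.88
tool_pos: [0.6402, 0.2244, 0.0602]
orientation: [0.0, 1.0, -0.0, -0.0]
wrist_force: [0.1, -0.3, -0.8]
finger_gap: 0.0353
finger_force: 18.0
```

Call:
drive_tool:
  steps:
    - [[0, 0, 0], 0, 0.06]
    - [[0, 0, 0], 0, 0.06]
    - [[0, 0, 0], 0, 0.06]
    - [[0, 0, -0.03], 0, 0.06]
    - [[0, 0, -0.05], 0, 0.06]
    - [[0, 0, -0.05], 0, 0.06]
    - [[-0.05, 0, -0.04], 0, 0.06]
    - [[-0.05, 0, 0], 0, 0.06]
    - [[-0.05, 0, 0], 0, 0.06]
    - [[-0.05, 0, 0], 0, 0.06]
    - [[0, 0, 0], 0, 0.06]
    - [[0, 0, 0], 0, 0.06]

```text
time_s: 35.38
tool_pos: [0.442, 0.2245, 0.2299]
orientation: [-0.0, 1.0, -0.0, 0.001]
wrist_force: [0.1, 0.5, 0.2]
finger_gap: 0.0602
finger_force: 0.0
```

```bash
python3 -c "
from h import *
cv2.imwrite('pics/end.png',cv2.resize(bot.snapshot('scene')[180:400,80:500],(800,420),interpolation=2))
look(['bottle'],[.004])
for c in ('scene',):
  for n,z in [('cup_large',.003),('bottle',.004),('jar',.006),('flask',0),('mortar',0)]:
    for k in bot.place_of(c,n)[:2]: print(n,round(k['score'],2),np.round(at(c,k['position'],z),3))"
```

```text
t 35.42 tcp [0.4425 0.2245 0.2297] yaw -0.001 tilt [0.001 0.   ]
cup_large 0.94 [ 0.626 -0.225  0.003]
jar 0.93 [0.622 0.003 0.006]
jar 0.83 [ 0.372 -0.     0.006]
flask 0.74 [ 0.579 -0.398  0.   ]
mortar 0.71 [0.551 0.361 0.   ]
```

View pics/end.png

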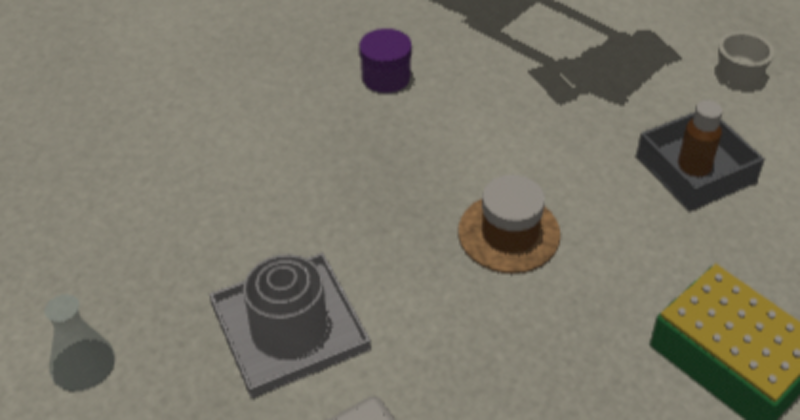

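The final view shows the nest in the tray (285,300), the jar centred on the mat (512,215) and the bottle upright in the bin (700,145). The flask and mortar have not moved. Handing in.

```bash
python3 -c "
from rig import bot
print(bot.job_done())"
```

```text
the job is handed in; nothing more can be done
None
```

The job is handed in at about 35 s of the 128 s allowed: the three cups are nested in the tray, the bottle stands in the bin and the jar on the mat, with the flask and mortar not moved; the last camera check showed everything upright, but no verdict came back.

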